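# Find the full tin by hefting

## Robot

A 6-joint arm with a two-finger parallel gripper is mounted at the origin on a cart in front of the work surface, level with it; the furniture and walls round the work are solid. World frame = base frame: x ahead of the robot, y to its left, z up, the work surface at z = 0. Lengths are in m, angles in rad, forces in N, time in s.
With the tool pointing down it reaches from about 0.35 to 0.975 m from the base axis. Payload 4.9 kg.
Tool frame: the origin (TCP) lies midway between the tips of the shut fingers; the grasp point (between the pads) lies 19 mm behind it; x points along the fingers, z is the direction in which the jaws open and shut, and the axes are right-handed (so a half turn about x gives the same grasp; the last joint's range is limited). The gripper opens to 85 mm and grips with 20 to 120 N. Pads are 22 mm wide; open, the fingers measure 114 mm over their backs; the gripper's body (76 mm by 85 mm) begins 54 mm behind the grasp point. The pads swing forward as they close: fully open they stand 13 mm farther back than shut.
Start: joints at [-1.403, 0.053, 1.613, -0, 1.476, -0.119], TCP at [0.177, -0.599, 0.231] pointing down, gripper open.
Joint ranges: [-3.01, 3.01], [-1.01, 2.22], [0.06, 2.58], [-1.02, 4.17], [0.09, 2.62], [-3.14, 3.14]. Speed limits (rad/s): [2.57, 2.57, 3.14, 3.14, 3.14, 3.14].

## Interface

Orientations are given as a unit quaternion [w, x, y, z].
In Python, from plant import state, cams, workorder, nets gives the robot as it stands.
- The arm moves only by the tool play_rows, never from a script. Its argument "motion" is a list of rows, each a list of 3 entries, a list of its own where there are three numbers: the closure, from -1 (fully open) to 1 (shut), then the shift along the world's x, y, z in m, then the turn about the world's z in rad. A call has 1 to 5 rows; each row is the pose to reach, as a shift and turn from the pose commanded when the call began; what a row does not reach only later rows make up. A row lasts 1/10 s, in which the tool goes at most 50 mm and 8.59 degrees, less where a joint would pass 70% of its speed; a pose out of reach is approached as far as the arm can. A call with a gripper value outside its range is refused whole. The fingers move at their own pace and stop on an object; the grip force is fixed at half the most. Time passes only in rows, so rows that repeat a pose let the fingers close. It gives the time, the measured TCP pose, the force and the opening at its end, in the units of the state.
- state(): the state, without advancing time (a new reading comes with each control period).
- cams.grab_frame(name): name is "side" or "top"; returns (picture, depth): 400x640x3 uint8, red, green, blue; 400x640 float32, m along the optical axis (not along the pixel's ray), 0 where there is no reading.
- cams.camera_info(name): a dict with "K" (3x3 intrinsics, pixels), "rvec" (rotation vector, rad) and "tvec" (3), from world to camera coordinates, as OpenCV has them. Camera axes: x right, y down, z forward; pixel columns grow to the right and rows downward; lengths in m; the calibration is good to about 2 mm. A picture is of the moment at which its call begins. camera_info takes no time and is no camera call.
- workorder.job_done(): hands the job in, once; it reports no verdict.
Trained networks look in the newest picture that a camera, given by its name, has taken for a name from the list of things; names that differ only in an ending like _2 or _b are one class to them, and where a whole thing is asked for, a point or a joint stands for the part that bears it (a point fixed in the world has none). Each returns a list of dicts, best first, with "score" (0 to 1); they miss things now and then, are a little off and sometimes report something else, mostly with a low value. They report only what shows in the picture. A call takes as long as a camera call. They do not tell look-alikes from the thing itself.
- nets.recognise(camera, target): "at" ([x, y, z] in m, in world coordinates, good to about 4 mm: the middle of the surface that is visible of it).
- nets.landmark_of(camera, target): "at" ([x, y, z] in m, in world coordinates, good to about 4 mm: a listed point, or the origin of a listed thing).
The state is a dict: "time": time; "joint_pos": joint angles; "joint_vel": joint speeds; "joint_efforts": joint torques, N m; "tool_pos": TCP position; "tool_rot": TCP orientation; "contact_force": force on the tool from outside, world axes, zero at the start; "ft_torque": the same for the moment, N m; "gripper_width": opening from 0.0 (shut) to 1.0 (fully open).
Only numpy, scipy, OpenCV 4.12 (cv2) and the standard library are available. Lean on these libraries where they do the work, as an engineer would, in place of code of your own. Each camera call takes 0.05 s, during which the arm holds its last target.

## Task

Three identical closed tins stand in a row on the oak board, and only one is full. Heft them in turn from left to right (as seen from the robot), lifting each a few centimetres straight up off the board and setting it back upright where it stood; then hold the heaviest one up, upright, still and at least 10 cm above the board, and finish while holding it there (the tin hefted last may stay in the gripper if it is the one). Leave the other two standing in their places and do not disturb the pepper mill, salt shaker, teaspoon and nut jar nearby.

Things in the scene. Friction and masses are not known exactly. Their poses are not given: they have to be found in the camera images.
- tin_a_centre (a point): one of three storage tins that look exactly alike: blue round tin with a white band and a fixed aluminium lid, 62 mm diameter all the way up, 92 mm high, closed and upright. The point is on its axis, half-way up (46 mm above its underside); z is up along the axis. The letter in the name says nothing about place or weight: a, b and c stand in any order. The heaviest weighs 400 to 580 g, the other two 120 to 250 g each; only the weight differs.
- tin_b_centre (a point): one of three storage tins that look exactly alike: blue round tin with a white band and a fixed aluminium lid, 62 mm diameter all the way up, 92 mm high, closed and upright. The point is on its axis, half-way up (46 mm above its underside); z is up along the axis. The letter in the name says nothing about place or weight: a, b and c stand in any order. The heaviest weighs 400 to 580 g, the other two 120 to 250 g each; only the weight differs.
- tin_c_centre (a point): one of three storage tins that look exactly alike: blue round tin with a white band and a fixed aluminium lid, 62 mm diameter all the way up, 92 mm high, closed and upright. The point is on its axis, half-way up (46 mm above its underside); z is up along the axis. The letter in the name says nothing about place or weight: a, b and c stand in any order. The heaviest weighs 400 to 580 g, the other two 120 to 250 g each; only the weight differs.
- tin_a: the same tin as point tin_a_centre; origin at the centre of its underside
- tin_b: the same tin as point tin_b_centre; origin at the centre of its underside
- tin_c: the same tin as point tin_c_centre; origin at the centre of its underside
- board: oak serving board, 150 x 300 x 13 mm, fixed on the worktop; origin at the centre of its underside, x across it (away from the robot), y along it (to the robot's left), z up. The tins stand on its top in a row along y, about 100 mm apart, within 8 mm of the three spots. Wall cupboards hang behind it, 0.46 m above the worktop and more than 0.6 m ahead of the robot base (x > 0.6 m), so an arm swinging across above that height must stay nearer than that
- spot_left (a point): point on the top of the board (13 mm above the worktop) near which the left tin stands, y = 100 mm along the board
- spot_middle (a point): point on the top of the board (13 mm above the worktop) near which the middle tin stands, y = 0 mm along the board
- spot_right (a point): point on the top of the board (13 mm above the worktop) near which the right tin stands, y = -100 mm along the board
- mill: bystander: pepper mill, 55 mm diameter, 179 mm high, loose, behind the board; origin at its underside
- shaker: bystander: glass salt shaker with grey top, 44 mm diameter, 90 mm high, loose, behind the board; origin at its underside
- teaspoon: bystander: steel teaspoon, 130 mm long, 11 mm high, loose on the worktop left of the board; origin at the middle of its underside
- nuts: bystander: jar of nuts with a black lid, 70 mm diameter, 90 mm high, loose, right of the board; origin at its underside
There are look-alikes about, which are no part of the job. Leave any green, purple or red look-alike of the tin_b alone.

How it is judged:
On the way, in this order (a step that is already met when the one before it is completed fails the run):
1. the left tin is lifted at least 2 cm off the board over its place, in the gripper (((horizontal distance between tin_a_centre and spot_left below 0.045 m and height (world z) of tin_a_centre above 0.079 m and contact force between tin_a and the fingers above 0.5 N) or (horizontal distance between tin_b_centre and spot_left below 0.045 m and height (world z) of tin_b_centre above 0.079 m and contact force between tin_b and the fingers above 0.5 N) or (horizontal distance between tin_c_centre and spot_left below 0.045 m and height (world z) of tin_c_centre above 0.079 m and contact force between tin_c and the fingers above 0.5 N))), for 0.1 s.
2. the middle tin is lifted at least 2 cm off the board over its place, in the gripper (((horizontal distance between tin_a_centre and spot_middle below 0.045 m and height (world z) of tin_a_centre above 0.079 m and contact force between tin_a and the fingers above 0.5 N) or (horizontal distance between tin_b_centre and spot_middle below 0.045 m and height (world z) of tin_b_centre above 0.079 m and contact force between tin_b and the fingers above 0.5 N) or (horizontal distance between tin_c_centre and spot_middle below 0.045 m and height (world z) of tin_c_centre above 0.079 m and contact force between tin_c and the fingers above 0.5 N))), for 0.1 s.
3. the right tin is lifted at least 2 cm off the board over its place, in the gripper (((horizontal distance between tin_a_centre and spot_right below 0.045 m and height (world z) of tin_a_centre above 0.079 m and contact force between tin_a and the fingers above 0.5 N) or (horizontal distance between tin_b_centre and spot_right below 0.045 m and height (world z) of tin_b_centre above 0.079 m and contact force between tin_b and the fingers above 0.5 N) or (horizontal distance between tin_c_centre and spot_right below 0.045 m and height (world z) of tin_c_centre above 0.079 m and contact force between tin_c and the fingers above 0.5 N))), for 0.1 s.
At the end, for the whole second after the job is handed in: The heaviest tin is in the fingers, upright within 0.3 rad, still, centre over 154 mm above the worktop, touching nothing else; the other two (each pressing on the board with under 3.2 N) stand upright, let go, within 30 mm of where they stood; bystanders moved under 30 mm (((height (world z) of tin_a_centre above 0.154 m and angle between tin_a_centre's own z axis and vertical below 0.3 rad and contact force between tin_a and the fingers above 1 N and linear speed of tin_a below 0.04 m/s and contact force between tin_a and tin_b below 0.1 N and contact force between tin_a and tin_c below 0.1 N and contact force between tin_a and board below 0.1 N and contact force between tin_a and mill below 0.1 N and contact force between tin_a and shaker below 0.1 N and contact force between tin_a and teaspoon below 0.1 N and contact force between tin_a and nuts below 0.1 N and distance of each of tin_b_centre, tin_c_centre from where it was at the start of the episode below 0.03 m and angle between each of tin_b_centre, tin_c_centre's own z axis and vertical below 0.1 rad and contact force between each of tin_b, tin_c and the fingers below 0.1 N and contact force between tin_b and board between 0.5 and 3.2 N and linear speed of each of tin_b, tin_c below 0.02 m/s and contact force between tin_c and board between 0.5 and 3.2 N) or (height (world z) of tin_b_centre above 0.154 m and angle between tin_b_centre's own z axis and vertical below 0.3 rad and contact force between tin_b and the fingers above 1 N and linear speed of tin_b below 0.04 m/s and contact force between tin_b and tin_a below 0.1 N and contact force between tin_b and tin_c below 0.1 N and contact force between tin_b and board below 0.1 N and contact force between tin_b and mill below 0.1 N and contact force between tin_b and shaker below 0.1 N and contact force between tin_b and teaspoon below 0.1 N and contact force between tin_b and nuts below 0.1 N and distance of each of tin_a_centre, tin_c_centre from where it was at the start of the episode below 0.03 m and angle between each of tin_a_centre, tin_c_centre's own z axis and vertical below 0.1 rad and contact force between each of tin_a, tin_c and the fingers below 0.1 N and contact force between tin_a and board between 0.5 and 3.2 N and linear speed of each of tin_a, tin_c below 0.02 m/s and contact force between tin_c and board between 0.5 and 3.2 N) or (height (world z) of tin_c_centre above 0.154 m and angle between tin_c_centre's own z axis and vertical below 0.3 rad and contact force between tin_c and the fingers above 1 N and linear speed of tin_c below 0.04 m/s and contact force between tin_c and tin_a below 0.1 N and contact force between tin_c and tin_b below 0.1 N and contact force between tin_c and board below 0.1 N and contact force between tin_c and mill below 0.1 N and contact force between tin_c and shaker below 0.1 N and contact force between tin_c and teaspoon below 0.1 N and contact force between tin_c and nuts below 0.1 N and distance of each of tin_a_centre, tin_b_centre from where it was at the start of the episode below 0.03 m and angle between each of tin_a_centre, tin_b_centre's own z axis and vertical below 0.1 rad and contact force between each of tin_a, tin_b and the fingers below 0.1 N and contact force between tin_a and board between 0.5 and 3.2 N and linear speed of each of tin_a, tin_b below 0.02 m/s and contact force between tin_b and board between 0.5 and 3.2 N)) and distance of each of mill, shaker, teaspoon, nuts from where it was at the start of the episode below 0.03 m); the arm keeps its last pose, push and grip.
It fails at once if a tin is tipped over (angle between any of tin_a_centre, tin_b_centre, tin_c_centre's own z axis and vertical above 0.6 rad).
It fails at once if a bystander is pushed away (distance of any of mill, shaker, teaspoon, nuts from where it was at the start of the episode above 0.03 m).
It also fails if it takes over 64 s, if anything falls off the work surface, if the arm or the gripper's body presses on something with over 40 N, if the wrist force passes 120 N, or if a joint passes its speed limit or range.

## Working session

There is one attempt and no reset: what is moved stays moved. The work goes in short steps, Python scripts to look and compute and a tool call to move; the robot and the scene stay as the last step left them, time stands still between calls to the robot, and variables do not carry over. Pictures are saved under pics/ and viewed, and the job is handed in when it is done.

Besides the shell and the picture viewer there is one more tool, called after "Request:" as name(argument=value, ...), one argument or row to a line, values as JSON. play_rows: Moves the arm, as the interface text tells. Its arguments: {"type":"object","properties":{"motion":{"type":"array","items":{"type":"array"}}},"required":["motion"]}

```bash
mkdir -p pics; ls
python3 - <<'E'
from plant import state,cams,nets
import cv2,numpy as np
print(state())
for c in("top","side"):
    p,d=cams.grab_frame(c)
    cv2.imwrite(f"pics/{c}0.png",p[:,:,::-1])
    i=cams.camera_info(c);R=cv2.Rodrigues(np.array(i["rvec"]))[0];print(c,-R.T@np.array(i["tvec"]).ravel(),R[2])
    for t in("tin_a_centre","board","mill","shaker","teaspoon","nuts"):
        for r in nets.landmark_of(c,t): print(t,np.round(r["at"],3),round(r["score"],2))
E
```

```text
pics
{'time': 0.0, 'joint_pos': array([-1.40300335e+00,  5.33329132e-02,  1.61435147e+00,  2.66035414e-05,
        1.47599346e+00, -1.19021378e-01]), 'joint_vel': array([ 0.00171219, -0.00052746, -0.00127498,  0.00083844, -0.00083209,
        0.00062191]), 'joint_efforts': array([-8.93162123e-04, -3.93686235e+01, -3.70179391e+01, -2.49434142e-04,
        6.94626564e-03, -7.35982326e-06]), 'tool_pos': array([ 0.17669761, -0.59882989,  0.23004354]), 'tool_rot': array([ 0.56579723,  0.42392503,  0.56685202, -0.42289461]), 'contact_force': array([ 0.20044463,  0.80069323, -0.40300937]), 'ft_torque': array([ 0.01007696, -0.00541244, -0.0192112 ]), 'gripper_width': 0.999704495991764}
top [ 0.44587359 -0.01004718  1.14538115] [ 0.08559812  0.02050893 -0.99611864]
tin_a_centre [0.479 0.036 0.056] 0.61
board [ 0.494 -0.064  0.002] 0.96
mill [ 0.668 -0.092 -0.   ] 0.84
mill [ 0.489 -0.061  0.059] 0.74
mill [ 0.643 -0.007 -0.002] 0.21
shaker [ 0.511 -0.162  0.013] 0.62
shaker [ 0.641 -0.01  -0.001] 0.52
teaspoon [ 0.488  0.154 -0.004] 0.71
nuts [ 0.574 -0.282 -0.   ] 0.94
side [ 0.50824591 -0.7475444   0.69708793] [ 0.03137391  0.7653517  -0.64284714]
tin_a_centre [0.479 0.04  0.058] 0.81
board [ 0.494 -0.059 -0.005] 0.73
mill [ 0.667 -0.094  0.002] 0.69
mill [ 0.511 -0.16   0.013] 0.21
shaker [ 0.644 -0.007  0.   ] 0.69
nuts [ 0.567 -0.284  0.   ] 0.93
nuts [ 0.666 -0.098  0.003] 0.49
```

View pics/top0.png

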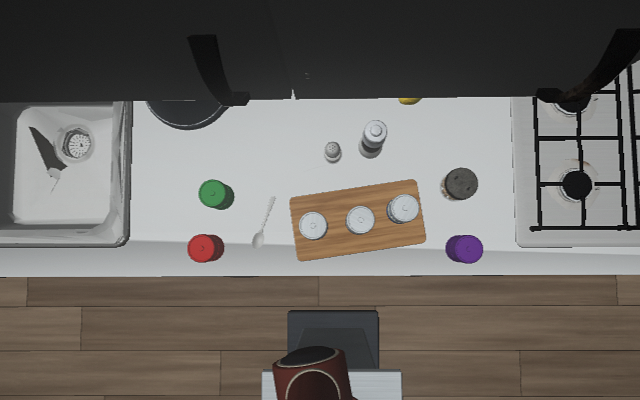

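View pics/side0.png

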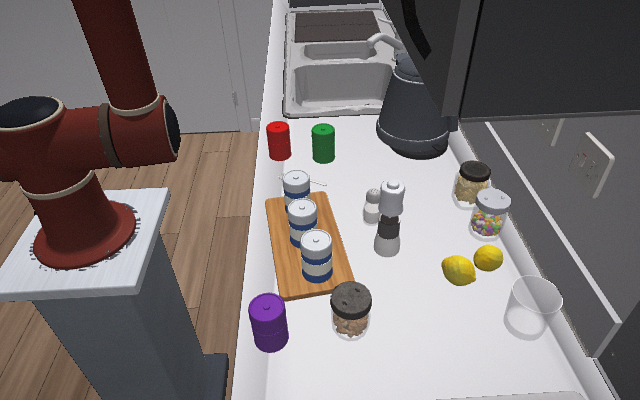

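The top view shows three blue and white tins on the oak board, with lids at (313,226), (360,220) and (403,208). The look-alikes are green (214,194), red (205,248) and purple (464,249). They stand off the board and are no part of the job. Next I measure the lids from depth.

```bash
cat > h.py <<'E'
from plant import state,cams,nets
import cv2,numpy as np
def cloud(c):
    p,d=cams.grab_frame(c);i=cams.camera_info(c);R=cv2.Rodrigues(np.array(i["rvec"]))[0];t=np.array(i["tvec"]).ravel();K=np.array(i["K"])
    v,u=np.mgrid[:400,:640]
    P=np.stack([(u-K[0,2])/K[0,0]*d,(v-K[1,2])/K[1,1]*d,d],-1)
    W=(P-t)@R
    W[d==0]=np.nan
    return p,W
def tins(c,zlo=.098,zhi=.115):
    p,W=cloud(c)
    m=((W[...,2]>zlo)&(W[...,2]<zhi)&(W[...,0]>.38)&(W[...,0]<.6)&(abs(W[...,1]+.06)<.17)).astype(np.uint8)
    n,l=cv2.connectedComponents(m)
    for k in range(1,n):
        s=l==k
        if s.sum()<60: continue
        q=W[s]; xy=q[:,:2].astype(np.float32)
        (cx,cy),r=cv2.minEnclosingCircle(xy)
        vv,uu=np.where(s)
        print(c,"px",uu.mean().round(),vv.mean().round(),"mean",xy.mean(0).round(4),"circ",round(cx,4),round(cy,4),"r",round(r,4),"z",np.median(q[:,2]).round(4),s.sum())
    return p,W
E
python3 - <<'E'
from h import *
for c in("top","side"): 
    p,W=tins(c)
    hsv=cv2.cvtColor(p,cv2.COLOR_RGB2HSV)
    m=(abs(W[...,2]-.013)<.006)&(hsv[...,1]>70)&(hsv[...,0]<25)&(W[...,0]>.35)&(W[...,0]<.65)&(abs(W[...,1]+.06)<.25)
    q=W[m]; print("board",cv2.minAreaRect(q[:,:2].astype(np.float32)),np.median(q[:,2]))
    if c=="top": cv2.imwrite("pics/crop0.png",cv2.resize(p[170:270,280:440,::-1],None,fx=5,fy=5))
E
```

```text
top px 404.0 208.0 mean [ 0.5169 -0.1591] circ 0.5176 -0.1594 r 0.0306 z 0.102 625
top px 360.0 219.0 mean [ 0.4927 -0.065 ] circ 0.4927 -0.065 r 0.0302 z 0.1019 619
top px 312.0 225.0 mean [0.4811 0.0367] circ 0.481 0.0366 r 0.0303 z 0.1018 612
board ((0.49622753262519836, -0.06295619904994965), (0.14931130409240723, 0.29864147305488586), 8.361519813537598) 0.012532797547609558
side px 296.0 178.0 mean [0.4797 0.0334] circ 0.4805 0.0344 r 0.0315 z 0.1018 388
side px 302.0 208.0 mean [ 0.4918 -0.0681] circ 0.4909 -0.0673 r 0.0316 z 0.1018 487
side px 316.0 241.0 mean [ 0.5158 -0.1625] circ 0.5157 -0.161 r 0.0309 z 0.1017 623
board ((0.4949124753475189, -0.06263384222984314), (0.1494765430688858, 0.3026626706123352), 8.270562171936035) 0.01246257875028503
```

```bash
ls pics
```

```text
crop0.png
side0.png
top0.png
```

View pics/crop0.png

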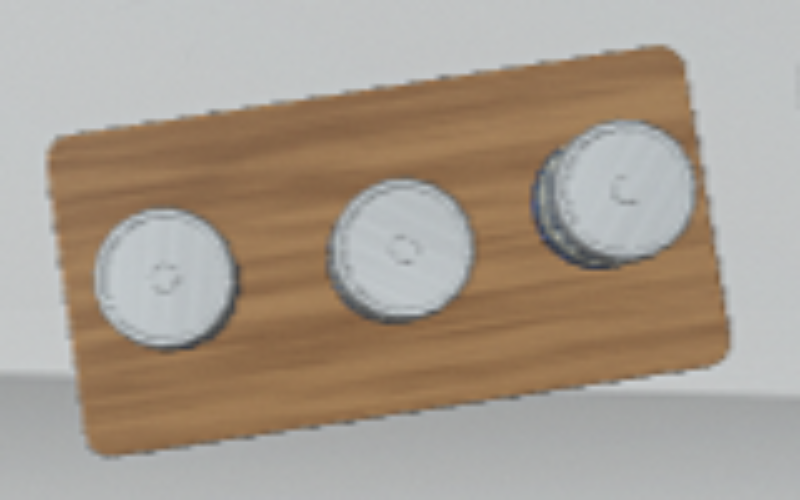

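Run:
```python
from plant import state
import numpy as np
from scipy.spatial.transform import Rotation as R
s=state();r=R.from_quat(s["tool_rot"],scalar_first=True).as_matrix();print(r.round(3),s["time"],s["tool_pos"])
a=np.degrees(np.arctan2(r[1,2],r[0,2]));print("jaw yaw",a,"need",np.radians([(8.3-a),(8.3-a)+180,8.3-a-180]))
```

```text
[[ 0.     0.959  0.283]
 [ 0.     0.283 -0.959]
 [-1.     0.    -0.   ]] 0.8 [ 0.17678767 -0.59945115  0.2313174 ]
jaw yaw -73.57133246740388 need [ 1.42892431  4.57051697 -1.71266834]
```

Request:
play_rows(
  motion=[
    [-1,[0.02,0.042,0],0.095],
    [-1,[0.04,0.084,0],0.19],
    [-1,[0.06,0.126,0],0.285],
    [-1,[0.08,0.168,0],0.38],
    [-1,[0.1,0.21,0],0.476],
  ],
)

```text
time: 1.3
tool_pos: [0.2773, -0.3878, 0.2314]
tool_rot: [0.651, 0.277, 0.65, -0.277]
contact_force: [0.7, 0.4, 0.3]
gripper_width: 1.003
```

Request:
play_rows(
  motion=[
    [-1,[0.02,0.042,0],0.095],
    [-1,[0.04,0.084,0],0.19],
    [-1,[0.06,0.126,0],0.285],
    [-1,[0.08,0.168,0],0.38],
    [-1,[0.1,0.21,0],0.476],
  ],
)

```text
time: 1.8
tool_pos: [0.3773, -0.1778, 0.2317]
tool_rot: [0.698, 0.115, 0.697, -0.116]
contact_force: [0.7, -0.2, 0.8]
gripper_width: 1.002
```

Request:
play_rows(
  motion=[
    [-1,[0.02,0.042,0],0.095],
    [-1,[0.04,0.084,0],0.19],
    [-1,[0.06,0.126,0],0.285],
    [-1,[0.08,0.168,0],0.38],
    [-1,[0.104,0.215,0],0.476],
  ],
)

```text
time: 2.3
tool_pos: [0.4801, 0.035, 0.2318]
tool_rot: [0.706, -0.052, 0.705, 0.052]
contact_force: [0.7, -0.7, 0.4]
gripper_width: 1.001
```

```bash
cat >> h.py <<'E'
from scipy.spatial.transform import Rotation as Rot
def st():
    s=state();r=Rot.from_quat(s["tool_rot"],scalar_first=True).as_matrix()
    print(round(s["time"],2),s["tool_pos"].round(4),"yaw",np.degrees(np.arctan2(r[1,2],r[0,2])).round(1),"F",s["contact_force"].round(2),"M",s["ft_torque"].round(2),"w",round(s["gripper_width"],3),"eff",s["joint_efforts"].round(2))
E
python3 -c "
from h import *
st()"
```

```text
2.3 [0.4801 0.035  0.2318] yaw 8.5 F [ 0.67 -0.67  0.43] M [-0.06 -0.01 -0.07] w 1.001 eff [ -3.84 -27.87 -34.6    0.15   0.33  -0.04]
```

Request:
play_rows(
  motion=[
    [-1,[0,0,-0.04],0],
    [-1,[0,0,-0.08],0],
    [-1,[0,0,-0.11],0],
    [-1,[0,0,-0.11],0],
    [-1,[0,0,-0.11],0],
  ],
)

```text
time: 2.8
tool_pos: [0.4796, 0.033, 0.1217]
tool_rot: [0.705, -0.051, 0.705, 0.051]
contact_force: [1.2, -0.0, -0.2]
gripper_width: 1.003
```

```bash
python3 -c "
from h import *
st()
p,_=cams.grab_frame('side');cv2.imwrite('pics/s1.png',cv2.resize(p[100:310,200:440,::-1],None,fx=2.8,fy=2.8))"
```

```text
2.8 [0.4796 0.033  0.1217] yaw 8.2 F [ 1.2  -0.03 -0.25] M [ 0.04 -0.04 -0.06] w 1.003 eff [  0.15 -24.13 -32.81   0.     0.06  -0.  ]
```

View pics/s1.png

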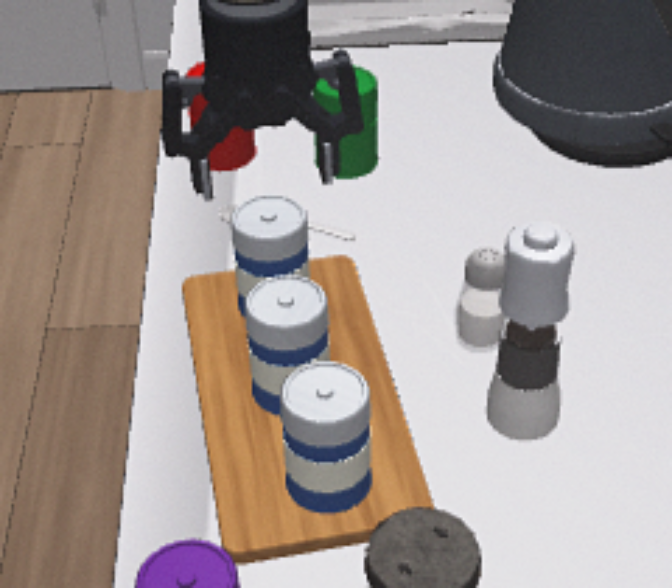

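The fingers stand just above the left tin, one on each side of its lid (crop about (200,190) and (325,175), tin at (270,215)). I go down and grip.

Request:
play_rows(
  motion=[
    [-1,[0,0.002,-0.03],0],
    [-1,[0,0.002,-0.055],0],
    [-1,[0,0.002,-0.073],0],
    [-1,[0,0.002,-0.073],0],
    [-1,[0,0.002,-0.073],0],
  ],
)

```text
time: 3.35
tool_pos: [0.4812, 0.0348, 0.0506]
tool_rot: [0.706, -0.051, 0.704, 0.051]
contact_force: [0.1, 0.7, 0.1]
gripper_width: 1.003
```

Request:
play_rows(
  motion=[
    [0,[0,0,0],0],
    [1,[0,0,0],0],
    [1,[0,0,0],0],
    [1,[0,0,0],0],
    [1,[0,0,0],0],
  ],
)

```text
time: 3.85
tool_pos: [0.4813, 0.0349, 0.0508]
tool_rot: [0.707, -0.051, 0.704, 0.051]
contact_force: [-0.3, -1.4, 6.4]
gripper_width: 0.713
```

Request:
play_rows(
  motion=[
    [1,[0,0,0],0],
    [1,[0,0,0],0],
    [1,[0,0,0],0],
    [1,[0,0,0],0],
    [1,[0,0,0],0],
  ],
)

```text
time: 4.35
tool_pos: [0.4813, 0.0349, 0.0508]
tool_rot: [0.707, -0.051, 0.704, 0.051]
contact_force: [-0.6, 0.4, 7.9]
gripper_width: 0.716
```

```bash
python3 -c "
from h import *
st()"
```

```text
4.35 [0.4813 0.0349 0.0508] yaw 8.3 F [-0.62  0.39  7.91] M [-0.06  0.4   0.01] w 0.716 eff [ 1.100e-01 -2.489e+01 -2.959e+01  1.000e-01 -4.500e-01 -1.000e-02]
```

Request:
play_rows(
  motion=[
    [1,[0,0,0.01],0],
    [1,[0,0,0.025],0],
    [1,[0,0,0.04],0],
    [1,[0,0,0.04],0],
    [1,[0,0,0.04],0],
  ],
)

```text
time: 4.85
tool_pos: [0.4797, 0.0351, 0.0886]
tool_rot: [0.706, -0.051, 0.705, 0.051]
contact_force: [0.2, 0.1, -1.3]
gripper_width: 0.713
```

Request:
play_rows(
  motion=[
    [1,[0,0,0],0],
    [1,[0,0,0],0],
    [1,[0,0,0],0],
    [1,[0,0,0],0],
    [1,[0,0,0],0],
  ],
)

```text
time: 5.35
tool_pos: [0.4794, 0.0351, 0.088]
tool_rot: [0.705, -0.051, 0.705, 0.051]
contact_force: [-1.0, 0.5, -1.1]
gripper_width: 0.707
```

```bash
python3 -c "
from h import *
st()
p,_=cams.grab_frame('side');cv2.imwrite('pics/s2.png',cv2.resize(p[100:310,200:440,::-1],None,fx=2.8,fy=2.8))
for i in range(5):cams.grab_frame('top');print(state()['contact_force'])"
```

```text
5.35 [0.4794 0.0351 0.088 ] yaw 8.2 F [-0.98  0.49 -1.05] M [ 0.01  0.04 -0.  ] w 0.707 eff [  0.   -27.13 -34.36   0.     0.     0.  ]
[-0.20090768  0.08399829 -1.36530626]
[ 1.06485595 -0.68808092 -1.53673231]
[-0.82136205 -0.25054271 -0.58648595]
[ 0.3571122  -0.23997596 -1.07940881]
[ 0.39115474  0.74261329 -0.89742396]
```

View pics/s2.png

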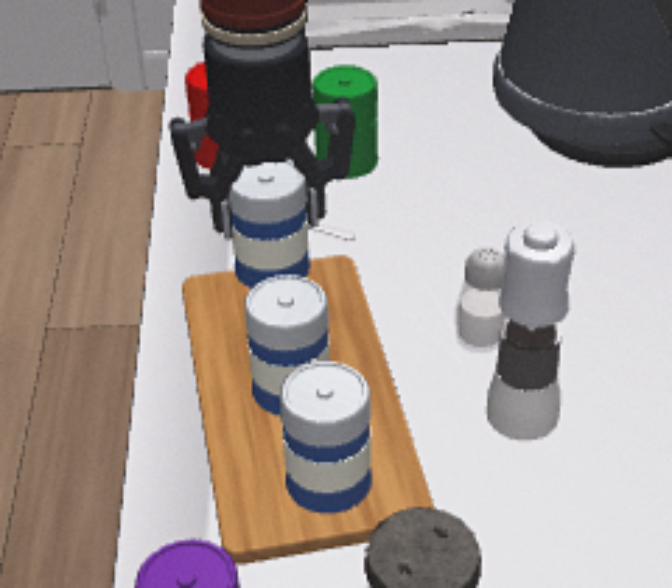

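The left tin is up at (270,230) in the crop and upright. The load is about 1.1 N, so it is a light one. I set it back.

Request:
play_rows(
  motion=[
    [1,[0,0,-0.012],0],
    [1,[0,0,-0.024],0],
    [1,[0,0,-0.034],0],
    [1,[0,0,-0.039],0],
    [1,[0,0,-0.039],0],
  ],
)

```text
time: 6.15
tool_pos: [0.4793, 0.0351, 0.0505]
tool_rot: [0.704, -0.051, 0.706, 0.051]
contact_force: [-5.2, -0.0, 12.9]
gripper_width: 0.715
```

Request:
play_rows(
  motion=[
    [1,[0,0,0],0],
    [0.2,[0,0,0],0],
    [-0.4,[0,0,0],0],
    [-1,[0,0,0],0],
    [-1,[0,0,0],0],
  ],
)

```text
time: 6.65
tool_pos: [0.4795, 0.0351, 0.0488]
tool_rot: [0.705, -0.051, 0.705, 0.051]
contact_force: [-0.3, -0.1, 0.5]
gripper_width: 0.998
```

Request:
play_rows(
  motion=[
    [-1,[0,0,0],0],
    [-1,[0,0,0],0],
    [-1,[0,0,0.02],0],
    [-1,[0,0,0.05],0],
    [-1,[0,0,0.09],0],
  ],
)

```text
time: 7.15
tool_pos: [0.4778, 0.0352, 0.138]
tool_rot: [0.704, -0.051, 0.707, 0.051]
contact_force: [0.8, 0.1, -0.7]
gripper_width: 0.999
```

```bash
python3 -c "
from h import *
st()
tins('top');p,_=tins('side');cv2.imwrite('pics/s3.png',cv2.resize(p[100:310,200:440,::-1],None,fx=2.8,fy=2.8))"
```

```text
7.15 [0.4778 0.0352 0.138 ] yaw 8.2 F [ 0.79  0.12 -0.72] M [-0.03 -0.07  0.05] w 0.999 eff [  0.15 -22.9  -33.56  -0.    -0.57   0.  ]
top px 404.0 208.0 mean [ 0.5171 -0.1593] circ 0.5174 -0.1592 r 0.0305 z 0.1019 625
top px 361.0 219.0 mean [ 0.4924 -0.0664] circ 0.4929 -0.065 r 0.0304 z 0.1018 589
side px 296.0 178.0 mean [0.4802 0.0341] circ 0.48 0.0358 r 0.0309 z 0.1017 391
side px 302.0 208.0 mean [ 0.4915 -0.0681] circ 0.4926 -0.0662 r 0.0314 z 0.1018 489
side px 316.0 241.0 mean [ 0.5158 -0.1625] circ 0.5155 -0.1614 r 0.0311 z 0.1018 621
```

View pics/s3.png

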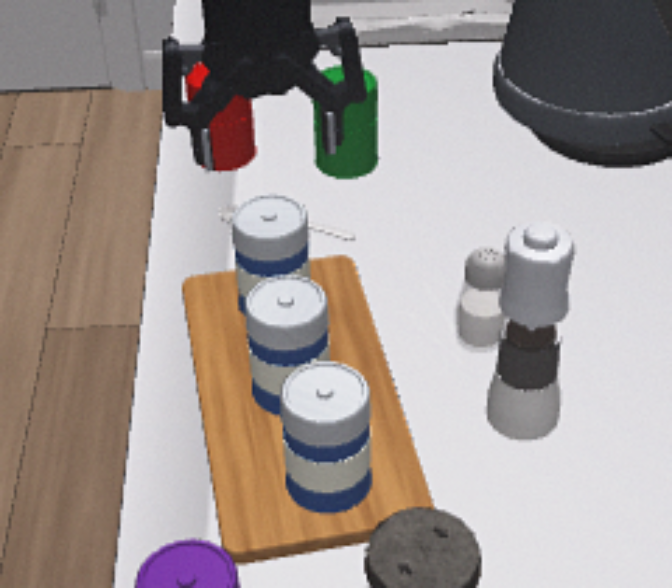

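The left tin is back where it stood (0.480, 0.036). Next is the middle tin.

Request:
play_rows(
  motion=[
    [-1,[0.004,-0.03,0],0],
    [-1,[0.009,-0.065,0],0],
    [-1,[0.013,-0.101,0],0],
    [-1,[0.013,-0.101,0],0],
    [-1,[0.013,-0.101,0],0],
  ],
)

```text
time: 7.75
tool_pos: [0.4922, -0.0663, 0.1386]
tool_rot: [0.705, -0.05, 0.706, 0.051]
contact_force: [-0.1, -0.2, -0.6]
gripper_width: 0.999
```

Request:
play_rows(
  motion=[
    [-1,[0,0,-0.03],0],
    [-1,[0,0,-0.06],0],
    [-1,[0,0,-0.087],0],
    [-1,[0,0,-0.087],0],
    [-1,[0,0,-0.087],0],
  ],
)

```text
time: 8.25
tool_pos: [0.4922, -0.065, 0.0521]
tool_rot: [0.705, -0.051, 0.706, 0.052]
contact_force: [0.8, -0.4, -0.2]
gripper_width: 1.007
```

Request:
play_rows(
  motion=[
    [0,[0,0,0],0],
    [1,[0,0,0],0],
    [1,[0,0,0],0],
    [1,[0,0,0],0],
    [1,[0,0,0],0],
  ],
)

```text
time: 8.75
tool_pos: [0.4943, -0.0663, 0.0547]
tool_rot: [0.707, -0.051, 0.704, 0.05]
contact_force: [-0.2, 1.0, 6.6]
gripper_width: 0.713
```

Request:
play_rows(
  motion=[
    [1,[0,0,0],0],
    [1,[0,0,0],0],
    [1,[0,0,0],0],
    [1,[0,0,0],0],
    [1,[0,0,0],0],
  ],
)

```text
time: 9.25
tool_pos: [0.4943, -0.0663, 0.0547]
tool_rot: [0.707, -0.051, 0.704, 0.05]
contact_force: [-1.1, 1.2, 6.1]
gripper_width: 0.707
```

Request:
play_rows(
  motion=[
    [1,[0,0,0.01],0],
    [1,[0,0,0.025],0],
    [1,[0,0,0.04],0],
    [1,[0,0,0.04],0],
    [1,[0,0,0.04],0],
  ],
)

```text
time: 9.75
tool_pos: [0.493, -0.0661, 0.0932]
tool_rot: [0.706, -0.051, 0.705, 0.051]
contact_force: [-0.5, -0.6, -2.3]
gripper_width: 0.715
```

Request:
play_rows(
  motion=[
    [1,[0,0,0],0],
    [1,[0,0,0],0],
    [1,[0,0,0],0],
    [1,[0,0,0],0],
    [1,[0,0,0],0],
  ],
)

```text
time: 10.25
tool_pos: [0.4924, -0.0659, 0.092]
tool_rot: [0.705, -0.051, 0.705, 0.051]
contact_force: [-1.0, -0.2, -1.9]
gripper_width: 0.713
```

```bash
python3 -c "
from h import *
st()
p,_=cams.grab_frame('side');cv2.imwrite('pics/s4.png',cv2.resize(p[100:310,200:440,::-1],None,fx=2.8,fy=2.8))
for i in range(5):cams.grab_frame('top');print(state()['contact_force'])"
```

```text
10.25 [ 0.4924 -0.0659  0.092 ] yaw 8.3 F [-0.95 -0.25 -1.85] M [0.01 0.04 0.02] w 0.713 eff [ 0.000e+00 -2.926e+01 -3.493e+01  0.000e+00  1.000e-02  0.000e+00]
[-0.87240124 -0.21858788 -2.44438218]
[ 0.36817808 -0.17181542 -2.12878343]
[ 0.01996725  0.03050277 -2.31265691]
[ 0.33106801  0.21709302 -1.8182964 ]
[-0.775736    0.68685068 -1.7883161 ]
```

View pics/s4.png

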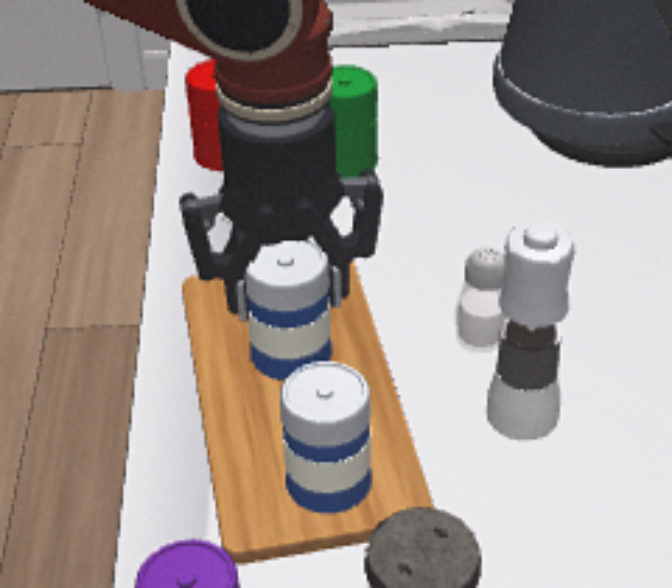

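The middle tin is up at (288,310) in the crop, with a load of about 2.0 N, so it is also light. I set it back and go to the right tin.

Request:
play_rows(
  motion=[
    [1,[0,0,-0.012],0],
    [1,[0,0,-0.024],0],
    [1,[0,0,-0.034],0],
    [1,[0,0,-0.039],0],
    [1,[0,0,-0.039],0],
  ],
)

```text
time: 11.05
tool_pos: [0.4923, -0.066, 0.0544]
tool_rot: [0.704, -0.051, 0.706, 0.051]
contact_force: [-5.8, 1.3, 10.5]
gripper_width: 0.712
```

Request:
play_rows(
  motion=[
    [1,[0,0,0],0],
    [0.2,[0,0,0],0],
    [-0.4,[0,0,0],0],
    [-1,[0,0,0],0],
    [-1,[0,0,0],0],
  ],
)

```text
time: 11.55
tool_pos: [0.4927, -0.0659, 0.053]
tool_rot: [0.705, -0.051, 0.705, 0.051]
contact_force: [0.4, -0.6, 0.3]
gripper_width: 0.997
```

Request:
play_rows(
  motion=[
    [-1,[0,0,0],0],
    [-1,[0,0,0],0],
    [-1,[0,0,0.02],0],
    [-1,[0,0,0.05],0],
    [-1,[0,0,0.085],0],
  ],
)

```text
time: 12.05
tool_pos: [0.4914, -0.0656, 0.1377]
tool_rot: [0.704, -0.05, 0.706, 0.051]
contact_force: [0.9, -0.6, -0.2]
gripper_width: 1.003
```

```bash
python3 -c "
from h import *
st()
tins('top');p,_=tins('side');cv2.imwrite('pics/s5.png',cv2.resize(p[100:310,200:440,::-1],None,fx=2.8,fy=2.8))"
```

```text
12.05 [ 0.4914 -0.0656  0.1377] yaw 8.2 F [ 0.93 -0.64 -0.18] M [-0.03 -0.05 -0.03] w 1.003 eff [  0.12 -24.87 -33.54  -0.    -0.46  -0.  ]
top px 312.0 225.0 mean [0.4814 0.0374] circ 0.4816 0.0373 r 0.0303 z 0.1019 616
side px 296.0 178.0 mean [0.4801 0.0343] circ 0.48 0.0351 r 0.031 z 0.1017 384
side px 303.0 208.0 mean [ 0.4932 -0.0677] circ 0.493 -0.0662 r 0.0306 z 0.1017 495
side px 316.0 241.0 mean [ 0.5159 -0.1623] circ 0.5149 -0.1612 r 0.0314 z 0.1017 613
```

View pics/s5.png

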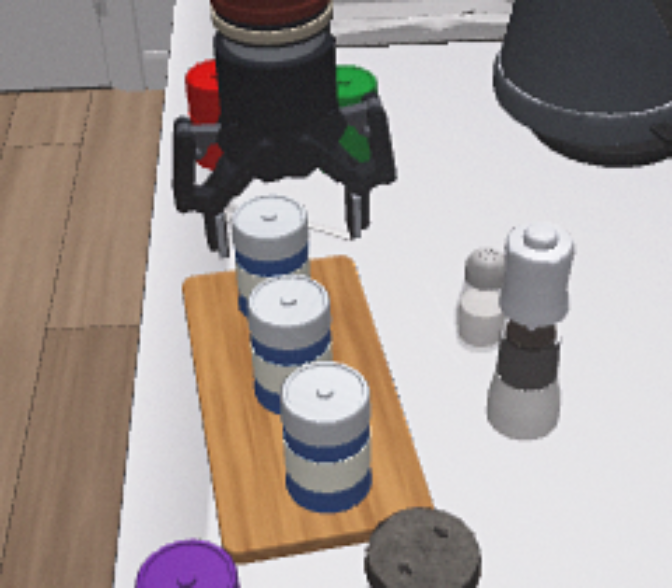

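The middle tin is back within about 1 mm. The right tin follows.

Request:
play_rows(
  motion=[
    [-1,[0.008,-0.03,0],0],
    [-1,[0.016,-0.065,0],0],
    [-1,[0.024,-0.0945,0],0],
    [-1,[0.024,-0.0945,0],0],
    [-1,[0.024,-0.0945,0],0],
  ],
)

```text
time: 12.65
tool_pos: [0.5161, -0.1605, 0.1374]
tool_rot: [0.705, -0.05, 0.706, 0.051]
contact_force: [-0.1, -0.7, 0.4]
gripper_width: 0.999
```

Request:
play_rows(
  motion=[
    [-1,[0,0,-0.03],0],
    [-1,[0,0,-0.06],0],
    [-1,[0,0,-0.087],0],
    [-1,[0,0,-0.087],0],
    [-1,[0,0,-0.087],0],
  ],
)

```text
time: 13.15
tool_pos: [0.5161, -0.1594, 0.0511]
tool_rot: [0.705, -0.051, 0.706, 0.052]
contact_force: [-0.3, 0.4, 0.7]
gripper_width: 1.0
```

Request:
play_rows(
  motion=[
    [0,[0,0,0],0],
    [1,[0,0,0],0],
    [1,[0,0,0],0],
    [1,[0,0,0],0],
    [1,[0,0,0],0],
  ],
)

```text
time: 13.65
tool_pos: [0.5179, -0.161, 0.0537]
tool_rot: [0.706, -0.051, 0.704, 0.05]
contact_force: [-0.4, 0.5, 7.1]
gripper_width: 0.715
```

Request:
play_rows(
  motion=[
    [1,[0,0,0],0],
    [1,[0,0,0],0],
    [1,[0,0,0],0],
    [1,[0,0,0],0],
    [1,[0,0,0],0],
  ],
)

```text
time: 14.15
tool_pos: [0.5179, -0.161, 0.0537]
tool_rot: [0.706, -0.051, 0.704, 0.05]
contact_force: [-1.8, 1.5, 6.8]
gripper_width: 0.713
```

Request:
play_rows(
  motion=[
    [1,[0,0,0.01],0],
    [1,[0,0,0.025],0],
    [1,[0,0,0.04],0],
    [1,[0,0,0.04],0],
    [1,[0,0,0.04],0],
  ],
)

```text
time: 14.65
tool_pos: [0.5169, -0.1606, 0.0921]
tool_rot: [0.706, -0.051, 0.705, 0.051]
contact_force: [-0.4, 1.1, -5.3]
gripper_width: 0.715
```

Request:
play_rows(
  motion=[
    [1,[0,0,0],0],
    [1,[0,0,0],0],
    [1,[0,0,0],0],
    [1,[0,0,0],0],
    [1,[0,0,0],0],
  ],
)

```text
time: 15.15
tool_pos: [0.5164, -0.1603, 0.091]
tool_rot: [0.705, -0.051, 0.705, 0.051]
contact_force: [-0.7, -0.2, -5.3]
gripper_width: 0.714
```

```bash
python3 -c "
from h import *
st()
p,_=cams.grab_frame('side');cv2.imwrite('pics/s6.png',cv2.resize(p[100:310,200:440,::-1],None,fx=2.8,fy=2.8))
for i in range(5):cams.grab_frame('top');print(state()['contact_force'])"
```

```text
15.15 [ 0.5164 -0.1603  0.091 ] yaw 8.3 F [-0.71 -0.23 -5.27] M [ 0.01 -0.02 -0.04] w 0.714 eff [ 0.000e+00 -3.536e+01 -3.613e+01  1.000e-02  1.000e-02 -0.000e+00]
[ 0.02272354 -1.08482016 -4.77555387]
[-0.26028602 -0.1443833  -3.98241103]
[ 4.04551989e-03  6.06160546e-02 -4.07719504e+00]
[-1.12053097  0.33241654 -4.57026588]
[ 0.33277826  0.34296324 -5.01355299]
```

View pics/s6.png

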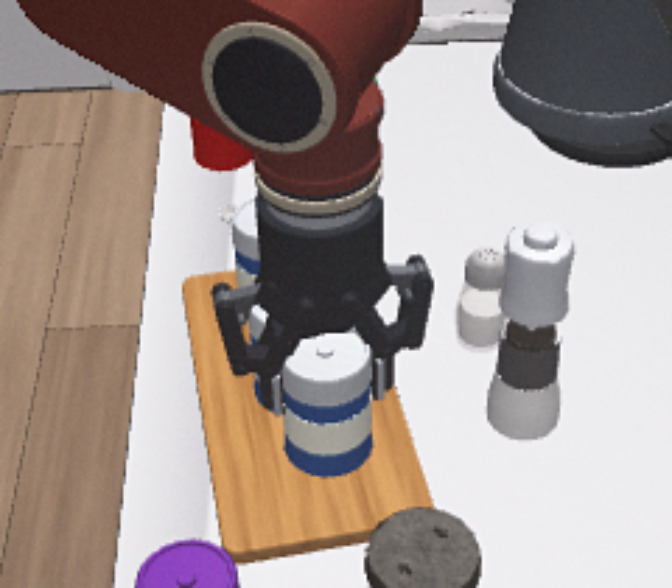

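The right tin is up at (328,405) in the crop and upright. It weighs about 4.6 N, or 470 g, against 1.1 N and 2.0 N for the others, so it is the full one. I raise it well above the board.

Request:
play_rows(
  motion=[
    [1,[0,0,0.02],0],
    [1,[0,0,0.045],0],
    [1,[0,0,0.07],0],
    [1,[0,0,0.09],0],
    [1,[0,0,0.1],0],
  ],
)

```text
time: 15.95
tool_pos: [0.5176, -0.1609, 0.1939]
tool_rot: [0.706, -0.052, 0.704, 0.05]
contact_force: [-0.1, 0.0, -4.0]
gripper_width: 0.715
```

Request:
play_rows(
  motion=[
    [1,[0,0,0],0],
    [1,[0,0,0],0],
    [1,[0,0,0],0],
    [1,[0,0,0],0],
    [1,[0,0,0],0],
  ],
)

```text
time: 16.45
tool_pos: [0.5161, -0.1602, 0.1902]
tool_rot: [0.705, -0.051, 0.706, 0.051]
contact_force: [0.7, 0.3, -5.1]
gripper_width: 0.711
```

Request:
play_rows(
  motion=[
    [1,[0,0,0],0],
    [1,[0,0,0],0],
    [1,[0,0,0],0],
    [1,[0,0,0],0],
    [1,[0,0,0],0],
  ],
)

```text
time: 16.95
tool_pos: [0.5166, -0.1604, 0.1914]
tool_rot: [0.705, -0.051, 0.705, 0.051]
contact_force: [0.2, -0.4, -4.7]
gripper_width: 0.714
```

```bash
python3 -c "
from h import *
st()
tins('top');p,_=tins('side');cv2.imwrite('pics/s7.png',p[:,:,::-1])
for t in('tin_a_centre','mill','shaker','nuts','teaspoon'):
  for c in('side','top'):
    for r in nets.landmark_of(c,t): print(c,t,np.round(r['at'],3),round(r['score'],2))
st()"
```

```text
16.95 [ 0.5166 -0.1604  0.1914] yaw 8.2 F [ 0.18 -0.38 -4.72] M [-0.07 -0.03  0.02] w 0.714 eff [-0.000e+00 -3.358e+01 -3.914e+01  1.000e-02  0.000e+00 -0.000e+00]
top px 360.0 218.0 mean [ 0.4946 -0.0644] circ 0.4944 -0.0647 r 0.0305 z 0.102 621
top px 312.0 225.0 mean [0.4815 0.0374] circ 0.4815 0.0372 r 0.0303 z 0.1017 614
side px 293.0 211.0 mean [ 0.474  -0.0752] circ 0.4757 -0.0736 r 0.0229 z 0.1016 106
side tin_a_centre [0.48  0.04  0.058] 0.55
top tin_a_centre [0.48  0.037 0.06 ] 0.69
top tin_a_centre [ 0.491 -0.068  0.002] 0.35
side mill [ 0.665 -0.092  0.002] 0.68
top mill [ 0.641 -0.006  0.001] 0.57
top mill [ 0.666 -0.094 -0.002] 0.56
side shaker [ 0.647 -0.006  0.   ] 0.63
top shaker [ 0.494 -0.065  0.005] 0.61
top shaker [ 0.491 -0.06   0.059] 0.57
top shaker [ 0.644 -0.006 -0.   ] 0.54
side nuts [ 0.567 -0.286  0.002] 0.75
side nuts [ 0.665 -0.095  0.002] 0.32
side nuts [ 0.492 -0.062  0.014] 0.19
side teaspoon [ 0.507 -0.164  0.012] 0.38
top teaspoon [ 0.484  0.151 -0.003] 0.54
17.55 [ 0.5165 -0.1604  0.1913] yaw 8.3 F [ 0.52 -0.03 -4.78] M [-0.01 -0.05  0.04] w 0.714 eff [-0.000e+00 -3.359e+01 -3.914e+01  1.000e-02  0.000e+00 -0.000e+00]
```

View pics/s7.png

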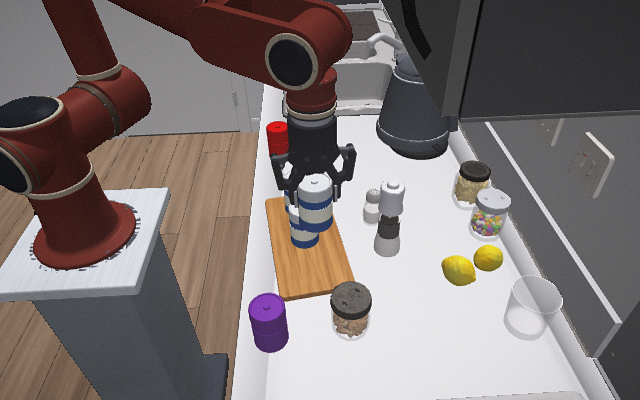

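The right tin is held upright at (315,203), centre about 0.2 m up. The other two tins stand in place and the bystanders have not moved. I hand in.

```bash
python3 -c "
from plant import workorder
print(workorder.job_done())"
```

```text
the job is handed in; nothing more can be done
None
```

I hefted the three tins from left to right, lifting each about 4 cm and setting the left and middle ones back. The wrist force read about 1.1 N, 2.0 N and 4.6 N, so the right tin is the full one, at about 470 g. I handed the job in at 17.6 s with the right tin in the gripper, upright and still, its centre about 0.2 m above the worktop.

**Other tins:** In the last checks both stood with their lids at the starting height and within about 2 mm of where they were. In the final side view the raised tin and gripper partly hid them, so that check rests on the top camera.

**Bystanders:** The networks found the mill, shaker, teaspoon and jar of nuts within about 6 mm of their first readings. They also gave a few low-score false hits, such as "shaker" on the middle tin and "teaspoon" on the board. I discounted these after comparing them with the pictures.

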